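Tuck the cover strip under the copper heat shield

ROBOT

A 6-joint arm with a two-finger parallel gripper is mounted at the origin on the work surface. World frame = base frame: x ahead of the robot, y to its left, z up, the work surface at z = 0. Lengths are in mm, angles in rad, forces in N, time in s.
With the tool pointing down it reaches from about 350 to 925 mm from the base axis. Payload 6.4 kg.
Tool frame: the origin (TCP) lies midway between the tips of the shut fingers; the grasp point (between the pads) lies 19 mm behind it; z points along the fingers, y is the direction in which the jaws open and shut (so a half turn about z gives the same grasp; the last joint's range is limited). The gripper opens to 94 mm and grips with 3 to 60 N. Pads are 16 mm wide; open, the fingers measure 119 mm over their backs; the gripper's body (75 mm by 177 mm) begins 78 mm behind the grasp point.
Start: joints at [-1.292, 0.245, 1.558, -0, 1.339, -0.174], TCP at [284.371, -584.505, 205.455] pointing down, gripper open.
Joint ranges: [-3.13, 3.13], [-1.02, 2.26], [0.13, 2.54], [-0.95, 4.09], [0.21, 2.88], [-2.74, 2.74]. Speed limits (rad/s): [2.57, 2.57, 3.14, 3.14, 3.14, 3.14].

INTERFACE

Orientations are given as a unit quaternion [x, y, z, w].
In Python, from rig import * gives the robot as it stands.
- The arm moves only by the tool servo_tool, never from a script. Its argument "targets" is text: rows parted by semicolons, each of 7 numbers parted by spaces: the shift along the tool's x, y, z in cm, then the turn, a rotation vector about the tool's x, y, z in degrees, then the gripper command: -1 is fully open, 1 is shut, values between are in proportion. In form: x y z ax ay az claw; .... A call has 1 to 20 rows; each row is the pose to reach, as a shift and turn from the pose measured when the call began, along the tool's axes at that moment; what a row does not reach only later rows make up. A row lasts 1/12 s, in which the tool goes at most 41.7 mm and 7.16 degrees, less where a joint would pass 70% of its speed; a pose out of reach is approached as far as the arm can. A call with a gripper value outside its range is refused whole. The fingers move at their own pace and stop on an object; "squeeze" is the grip in N (left out, the last holds). Time passes only in rows, so rows that repeat a pose let the fingers close. It gives the time, the measured TCP pose, the force and the opening at its end, in the units of the state.
- read_state(): the state, without advancing time (a new reading comes with each control period).
- grab_frame(name): name is "scene" or "top"; returns a dict with "img" (420x560x3 uint8, red, green, blue), "depth" (420x560 float32, mm along the optical axis (not along the pixel's ray), 0 where there is no reading), "vertical_fov" (degrees; the focal length in pixels is half the picture's height over the tangent of half this angle, whatever the lens; pixels are square), "cx", "cy" (the principal point, pixels), "dist_coeffs" ([k1, k2, p1, p2, k3] as OpenCV has them; the pictures are not rectified), "extrinsics" (4x4, takes a point from camera to world coordinates). Camera axes: x right, y down, z forward; pixel columns grow to the right and rows downward; lengths in mm; the calibration is good to about 2 mm. A picture is of the moment at which its call begins.
- close_job(): hands the job in, once; it reports no verdict.
The state is a dict: "time_s": time; "joint_positions": joint angles; "qvel": joint speeds; "joint_torque": joint torques, N m; "tool_pos": TCP position; "tool_rot": TCP orientation; "force": force on the tool from outside, world axes, zero at the start; "ft_torque": the same for the moment, N m; "grip_width": finger opening in mm.
Only numpy, scipy, OpenCV 4.12 (cv2) and the standard library are available. Lean on these libraries where they do the work, as an engineer would, in place of code of your own. Each camera call takes 0.05 s, during which the arm holds its last target. There are 200 camera calls.

TASK

Take the amber jar off the dark heat board and stand it upright wholly on the round cork mat. Then pick up the aluminium cover strip by its wooden grip bar and slide it along the board, centred and square, under the lip of the hinged copper shield until its red line meets the lip, without lifting the shield and without disturbing the orange can, the blue stopper or the brush. Finish while still gripping the bar and pressing the strip firmly flat on the board (about 10 N): do not let go.

Things in the scene. Friction and masses are not known exactly. Their poses are not given: they have to be found in the camera images.
- board: Fixed dark heat board lying on the bench, 240 (x) by 220 (y) by 12 mm thick. Origin: centre of its underside; the top is 12 mm above it. Its x axis points from the open near part towards the hinge of the shield: the direction in which the strip is tucked. The open part runs from x = -120 mm to the shield's lip at x = +17 mm. Two steel hinge blocks, 24 by 18 by 18 mm, stand at x = +105, y = +-98 mm.
- shield (a joint): Hinge angle of the copper shield over the far part of the board; 0 = lying down at its stop, as it must stay; grows as its near lip is lifted (0.05 rad lifts the lip 4 mm). It is held down by its own weight only (0.25 kg). The plate is 170 mm wide (y), 3 mm thick and about 88 mm long from lip to hinge; the hinge is at board x = +105 mm. The gap under it is 7.5 mm above the board; the last 12 mm at the lip is bent up, so the mouth is about 11 mm high.
- shield_lip (a point): Middle of the near, bent-up edge of the copper shield, at board x = +17 mm, y = 0, about 12.5 mm above the board's top.
- strip: Loose aluminium cover strip lying flat on the bench, 110 (x) by 130 (y) by 4 mm thick, about 0.19 kg. Origin: centre of its underside; z up, x points to the front edge that is tucked under. A wooden grip bar (18 mm in x, 80 mm in y, 40 mm tall, its top 44 mm above the underside) stands across it at x = -35 mm. A red line runs across the top at x = +25 mm, 30 mm behind the front edge.
- strip_front (a point): Middle of the strip's front edge, on its underside (strip x = +55 mm). When the strip is rightly tucked it lies at board x of about +47 mm, y = 0, on the board's top.
- strip_grip (a point): Middle of the top of the strip's wooden grip bar, 44 mm above the strip's underside.
- jar: Loose closed amber glass jar with a black lid, 44 mm in diameter, 62 mm tall, about 0.14 kg, standing on the open part of the board in the strip's way. Origin: centre of its underside.
- mat: Fixed round cork mat on the bench, 90 mm in diameter, 6 mm thick. Origin: centre of its underside.
- torch_can: Bystander: orange gas can, 66 mm in diameter, 120 mm tall, standing. Origin: centre of its underside.
- stopper: Bystander: blue glass stopper, 42 mm in diameter, 60 mm tall, standing. Origin: centre of its underside.
- brush: Bystander: brush lying on the bench. Origin: on its underside.
There are look-alikes about, which are no part of the job. Of the things shaped like the strip, the aluminium one is meant.

How it is judged (in metres and radians):
On the way, in this order (a step that is already met when the one before it is completed fails the run):
1. the jar stands upright, let go, wholly on the cork mat (horizontal distance between jar and mat below 0.023 m and angle between jar's own z axis and vertical below 0.1 rad and height (world z) of jar below 0.012 m and contact force between the fingers and jar below 0.2 N), for 0.2 s.
2. the strip lies tucked under the shield, flat, square and centred (x of strip_front in the frame of board between 0.035 and 0.059 m and y of strip_front in the frame of board between -0.015 and 0.015 m and angle between the x axis of strip and the x axis of board, either way round below 0.1 rad and angle between strip's own z axis and vertical below 0.035 rad and height (world z) of strip_front below 0.016 m and value of joint shield below 0.03 rad), for 0.2 s.
At the end, for the whole second after the job is handed in: Strip gripped and pressed on the board with over 5 N, flat (tilt under 0.035 rad), square within 0.1 rad, centred within 15 mm, front edge at board x 35 to 59 mm; shield within 0.03 rad of down; jar upright, released, within 23 mm of the mat's centre (all of step 1 and all of step 2 and contact force between strip and board above 5 N and contact force between the fingers and strip above 2 N and linear speed of strip below 0.02 m/s); the arm keeps its last pose, push and grip.
It fails at once if the copper shield is lifted more than 0.05 rad (about 4 mm at the lip) (value of joint shield above 0.05 rad).
It fails at once if the orange can is disturbed (moved over 30 mm) (distance of torch_can from where it was at the start of the episode above 0.03 m).
It fails at once if the stopper is disturbed (moved over 30 mm) (distance of stopper from where it was at the start of the episode above 0.03 m).
It fails at once if the brush is disturbed (moved over 30 mm) (distance of brush from where it was at the start of the episode above 0.03 m).
It also fails if it takes over 64 s, if anything falls off the work surface, if the arm or the gripper's body presses on something with over 40 N, if the wrist force passes 120 N, or if a joint passes its speed limit or range.

## Working session

There is one attempt and no reset: what is moved stays moved. The work goes in short steps, Python scripts to look and compute and a tool call to move; the robot and the scene stay as the last step left them, time stands still between calls to the robot, and variables do not carry over. Pictures are saved under pics/ and viewed, about 8 in all and at most 12, crops included, and the job is handed in when it is done.

Besides the shell and the picture viewer there is one more tool, called after "Request:" by a JSON object that holds its "op" and its "data". servo_tool: Moves the arm, as the interface text tells. Its arguments: {"type":"object","properties":{"targets":{"type":"string"},"squeeze":{"type":"number"}},"required":["targets"]}

```bash
mkdir -p pics; ls
cat > h.py <<'E'
from rig import *
import numpy as np, cv2
def K(f):
    h,w=f["img"].shape[:2]; fl=h/2/np.tan(np.radians(f["vertical_fov"])/2)
    return np.array([[fl,0,f["cx"]],[0,fl,f["cy"]],[0,0,1.]])
def ray(f,px,z):
    """pixels (n,2) -> world points on plane z (mm)"""
    px=np.asarray(px,float).reshape(-1,1,2)
    u=cv2.undistortPoints(px,K(f),np.array(f["dist_coeffs"],float)).reshape(-1,2)
    T=np.array(f["extrinsics"]); d=np.c_[u,np.ones(len(u))]@T[:3,:3].T; o=T[:3,3]
    return o+d*((z-o[2])/d[:,2])[:,None]
def cloud(f):
    h,w=f["img"].shape[:2]; v,u=np.mgrid[:h,:w]
    p=cv2.undistortPoints(np.stack([u,v],-1).reshape(-1,1,2).astype(float),K(f),np.array(f["dist_coeffs"],float)).reshape(-1,2)
    d=f["depth"].reshape(-1,1); P=np.c_[p,np.ones(len(p))]*d; T=np.array(f["extrinsics"])
    return (P@T[:3,:3].T+T[:3,3]).reshape(h,w,3)
def save(f,n): cv2.imwrite("pics/"+n,cv2.cvtColor(f["img"],cv2.COLOR_RGB2BGR))
E
python3 - <<'E'
from h import *
import pickle
for n in("top","scene"):
    f=grab_frame(n); save(f,n+"0.png"); pickle.dump(f,open(n+".pkl","wb"))
    print(n,f["vertical_fov"],f["cx"],f["cy"],f["dist_coeffs"]); print(np.round(f["extrinsics"],3))
print(read_state())
E
```

```text
pics
top 53.309148206984986 275.8926975506678 216.16420129368967 [0.01445438 0.         0.         0.         0.        ]
[[-1.34000e-01 -9.70000e-01  2.03000e-01  3.86769e+02]
 [-9.91000e-01  1.32000e-01 -2.30000e-02 -1.44914e+02]
 [-5.00000e-03 -2.04000e-01 -9.79000e-01  9.29819e+02]
 [ 0.00000e+00  0.00000e+00  0.00000e+00  1.00000e+00]]
scene 54.94842894166382 276.477283089419 208.1872859054425 [-0.09653068  0.          0.          0.          0.        ]
[[-3.250000e-01  5.980000e-01 -7.330000e-01  1.347221e+03]
 [ 9.460000e-01  2.130000e-01 -2.450000e-01  1.228900e+02]
 [ 1.000000e-02 -7.730000e-01 -6.350000e-01  7.616870e+02]
 [ 0.000000e+00  0.000000e+00  0.000000e+00  1.000000e+00]]
{'time_s': 0.1, 'joint_positions': array([-1.29210382e+00,  2.45730107e-01,  1.55887945e+00,  6.79012978e-06,
        1.33871694e+00, -1.74068901e-01]), 'qvel': array([-0.00086372,  0.00012486, -0.00278213, -0.00016356, -0.00071249,
       -0.00051189]), 'joint_torque': array([ 9.29014241e-04, -4.16912413e+01, -3.15525126e+01,  6.87262905e-02,
        3.09305463e-02, -4.19842115e-05]), 'tool_pos': array([ 284.21650434, -583.96623363,  204.47140344]), 'tool_rot': array([ 9.74484944e-01,  2.24451201e-01, -4.20307681e-05, -8.65909685e-04]), 'force': array([-0.485112  , -0.30225481, -0.48948855]), 'ft_torque': array([0.01358101, 0.0074439 , 0.02777592]), 'grip_width': 93.92733750190949}
```

View pics/top0.png

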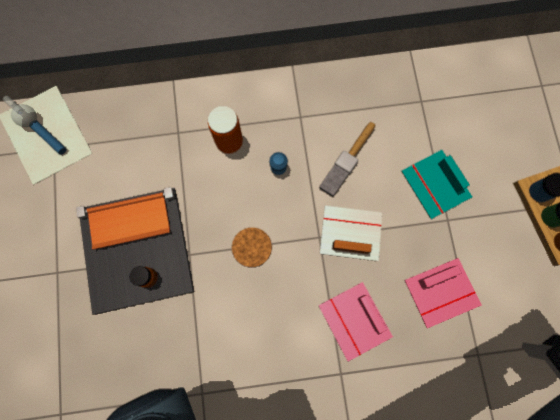

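View pics/scene0.png

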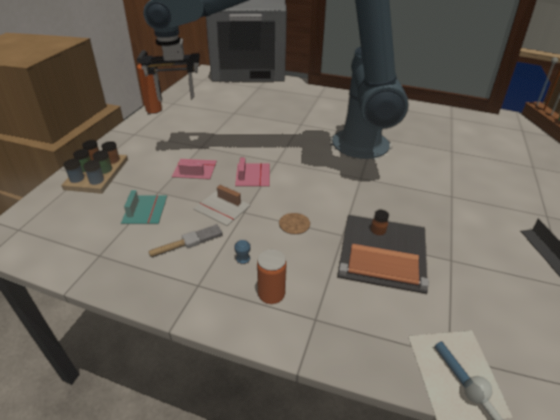

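Four items are strip-shaped: the pale metallic one with a brown bar at top(351,233), the teal one at (437,184), and the pink ones at (355,321) and (443,293). The pale one with the wooden bar fits "aluminium"; the other three are painted. The jar is at (144,277), the mat at (252,247), the board at (137,250), the can at (225,130), the stopper at (279,162) and the brush at (347,160). I'll measure and confirm with a crop.

```bash
cat > m.py <<'E'
from h import *
import pickle
f=pickle.load(open("top.pkl","rb")); s=pickle.load(open("scene.pkl","rb"))
C=cloud(f); hsv=cv2.cvtColor(f["img"],cv2.COLOR_RGB2HSV)
def blob(m,x0,y0,x1,y1):
    r=np.zeros(m.shape,np.uint8); r[y0:y1,x0:x1]=m[y0:y1,x0:x1]
    c=max(cv2.findContours(r,0,1)[0],key=cv2.contourArea); return c
def rect(c,z,name):
    P=ray(f,c.reshape(-1,2)+0.,z)[:,:2].astype(np.float32)
    r=cv2.minAreaRect(P); print(name,"px",cv2.minAreaRect(c)[0],"rect",np.round(r[0],1),np.round(r[1],1),round(r[2],2)); print(np.round(cv2.boxPoints(r),1).tolist()); return P
H,S,V=hsv[...,0].astype(int),hsv[...,1].astype(int),hsv[...,2].astype(int)
z=C[...,2]
print("z bench",np.median(z[300:340,220:300]),"board",np.median(z[290:300,110:125]))
# aluminium strip
m=((S<38)&(V>165)).astype(np.uint8)
m=cv2.morphologyEx(m,cv2.MORPH_CLOSE,np.ones((9,9)))
rect(blob(m,310,197,392,268),4,"strip white")
bar=((S>120)&(V<170)&(H<25)).astype(np.uint8)
c=blob(bar,325,228,385,265); rect(c,44,"bar")
b=(z>35)&(z<52); b[:, :310]=0;b[:,392:]=0;b[:197]=0;b[268:]=0
P=C[b]; print("bar top cloud",len(P),P.mean(0)); print(cv2.minAreaRect(P[:,:2].astype(np.float32)))
red=((S>120)&(V>120)&((H<8)|(H>172))).astype(np.uint8); rect(blob(red,318,205,390,232),4,"redline")
dark=((V<85)).astype(np.uint8); dark=cv2.morphologyEx(dark,cv2.MORPH_OPEN,np.ones((5,5)))
rect(blob(dark,70,180,200,320),12,"board dark")
cop=((S>150)&(V>150)&(H<16)).astype(np.uint8); rect(blob(cop,75,185,185,262),23,"shield")
c=blob(((S>90)&(V>60)&(H<25)).astype(np.uint8),225,220,280,275); P=rect(c,6,"mat"); print(cv2.minEnclosingCircle(P))
for n,(x0,y0,x1,y1),zl in(("jar",(125,258,165,297),60),("can",(200,100,250,160),110),("stopper",(265,145,295,180),45)):
    q=np.zeros(z.shape,bool);q[y0:y1,x0:x1]=1;q&=z>zl; P=C[q]; print(n,len(P),np.round(P.mean(0),1),np.round(P.min(0),1),np.round(P.max(0),1))
q=np.zeros(z.shape,bool);q[115:200,315:380]=1;q&=(z>7);P=C[q];print("brush",P.min(0),P.max(0))
# steel blocks
for n,(x0,y0,x1,y1) in(("hl",(74,200,92,222)),("hr",(160,184,178,202))):
    q=np.zeros(z.shape,bool);q[y0:y1,x0:x1]=1;q&=(z>24)&(S<60)&(V>120);P=C[q];print(n,len(P),P.mean(0) if len(P) else 0)
a=cv2.cvtColor(f["img"],cv2.COLOR_RGB2BGR)
a=np.hstack([cv2.resize(a[175:320,70:200],(390,435),interpolation=2),cv2.resize(a[190:335,310:440],(390,435),interpolation=2)])
cv2.imwrite("pics/crop.png",a)
E
python3 m.py
```

```text
z bench -0.12563653004423259 board 11.405582831220329
strip white px (351.16925048828125, 232.64617919921875) rect [ 519.2 -328.1] [131.5 111.6] 75.12
[[448.3999938964844, -377.29998779296875], [556.2999877929688, -406.0], [590.0999755859375, -278.8999938964844], [482.20001220703125, -250.1999969482422]]
bar px (351.6230773925781, 246.51541137695312) rect [ 483.1 -316.3] [79.3 20.5] 75.1
[[463.0, -352.0], [482.79998779296875, -357.29998779296875], [503.20001220703125, -280.70001220703125], [483.3999938964844, -275.3999938964844]]
bar top cloud 334 [ 484.11055897 -317.15558676   43.50424765]
((484.5303955078125, -318.2059631347656), (80.30816650390625, 18.643033981323242), 74.9615478515625)
redline px (352.0076904296875, 221.43849182128906) rect [ 543.3 -334.6] [126.3   3.7] 74.95
[[525.0999755859375, -395.1000061035156], [528.7000122070312, -396.1000061035156], [561.5, -274.1000061035156], [557.9000244140625, -273.1000061035156]]
board dark px (134.45347595214844, 255.28936767578125) rect [535.1 149.9] [218.5 221. ] 5.02
[[416.6000061035156, 250.39999389648438], [435.8999938964844, 3
[... 314 characters left out ...]
9389648438]]
mat px (251.0, 246.5) rect [ 517.6 -102.6] [89.  87.2] 82.27
[[468.3999938964844, -140.8000030517578], [554.9000244140625, -152.5], [566.7999877929688, -64.30000305175781], [480.3999938964844, -52.599998474121094]]
((516.6849365234375, -102.9249038696289), 45.117958068847656)
jar 333 [477.3 121.6  85.8] [ 386.8 -144.9   60.3] [499.2 146.3 929.8]
can 685 [764.3 -81.4 133.2] [ 386.8 -144.9  110.1] [802.3 -49.5 929.8]
stopper 275 [ 684.9 -185.2   68.5] [ 386.8 -206.9   45.4] [ 712.3 -144.9  929.8]
brush [ 386.76855281 -424.93577618    7.37462411] [ 768.93760801 -144.9143593   929.81870384]
hl 79 [638.80674929 254.48650546  41.10751193]
hr 80 [655.86980305  62.59211754  40.72249839]
```

View pics/crop.png

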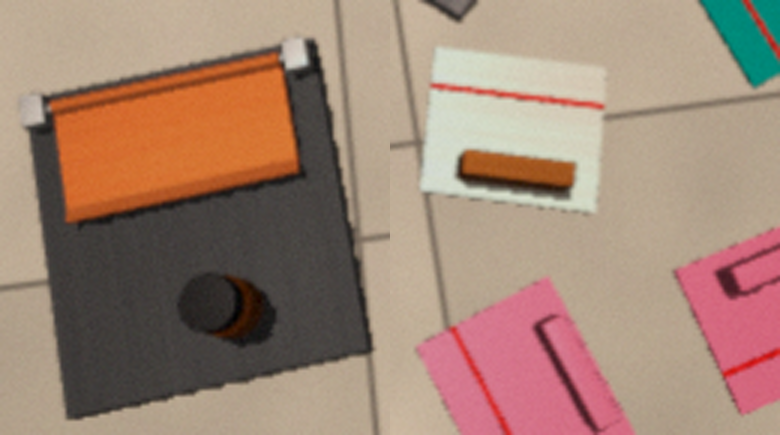

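The crop confirms it: the bare metallic strip with the brown wooden bar and red line is the right one. Its yaw is about -15° and the board's is about +5°. The shield is down and the jar is on the open part. I'll compute the jar target and the first move.

```bash
cat >> h.py <<'E'
from scipy.spatial.transform import Rotation as R
def rel(p,jaw):
    """shift(cm), rotvec(deg) in tool axes to world p (mm), tool down with tool y at angle jaw (deg)"""
    s=read_state(); r=R.from_quat(s["tool_rot"]); a=np.radians(jaw)
    y=np.array([np.cos(a),np.sin(a),0]); z=np.array([0,0,-1.]); G=R.from_matrix(np.c_[np.cross(y,z),y,z])
    print("at",np.round(s["tool_pos"],1),"t",s["time_s"],"F",np.round(s["force"],1),"grip",round(s["grip_width"],1))
    for q in np.atleast_2d(p): print(q,"->",np.round(r.inv().apply(q-s["tool_pos"])/10,2),np.round((r.inv()*G).as_rotvec(degrees=True),2))
E
python3 - <<'E'
from h import *
import pickle
f=pickle.load(open("top.pkl","rb"));C=cloud(f)
for n,(x0,y0,x1,y1),zl,zh in(("jar",(120,255,165,297),59,70),("can",(200,100,250,160),110,130),("stopper",(265,145,295,180),50,70)):
    P=C[y0:y1,x0:x1].reshape(-1,3);P=P[(P[:,2]>zl)&(P[:,2]<zh)];c,r=cv2.minEnclosingCircle(P[:,:2].astype(np.float32));print(n,len(P),np.median(P,0),c,r,np.percentile(P[:,2],[5,95]))
P=C[115:200,315:380].reshape(-1,3);P=P[(P[:,2]>6)&(P[:,2]<60)];print("brush",P.min(0),P.max(0))
print("lid ray",ray(f,[[140,276.3]],74))
rel([[478,122,150],[478,122,30]],0)
E
```

```text
jar 29 [474.95328479 110.39502544  64.23442936] (477.02313232421875, 119.02668762207031) 17.515581130981445 [59.8878312  69.57655409]
can 673 [770.35223319 -80.20950348 119.32982871] (771.9403076171875, -80.24280548095703) 31.658527374267578 [112.73472174 121.74179435]
stopper 239 [ 689.94107922 -185.70529563   57.36977059] (692.1488647460938, -185.08522033691406) 20.331382751464844 [51.1122844  61.20515476]
brush [ 606.473086   -424.93577618    6.06665274] [ 768.93760801 -272.26875511   24.60272042]
lid ray [[477.64692003 124.84707602  74.        ]]
at [ 284.2 -584.   204.5] t 0.1 F [-0.5 -0.3 -0.5] grip 93.9
[478 122 150] -> [ 48.31 -55.     5.56] [ -0.08  -0.07 -64.06]
[478 122  30] -> [ 48.3  -54.98  17.56] [ -0.08  -0.07 -64.06]
```

Request:
{"op": "servo_tool", "data": {"targets": "12 -13.8 1 0 0 -16 -1;24 -27.5 3 0 0 -32 -1;36 -41 5 0 0 -48 -1;48.4 -55.2 5.5 0 0 -64 -1;48.4 -55.2 5.5 0 0 -64 -1;48.4 -55.2 5.5 0 0 -64 -1;48.4 -55.2 5.5 0 0 -64 -1;48.4 -55.2 5.5 0 0 -64 -1;48.4 -55.2 5.5 0 0 -64 -1;48.4 -55.2 5.5 0 0 -64 -1;48.4 -55.2 5.5 0 0 -64 -1;48.4 -55.2 5.5 0 0 -64 -1;48.4 -55.2 5.5 0 0 -64 -1;48.4 -55.2 5.5 0 0 -64 -1;48.4 -55.2 5.5 0 0 -64 -1;48.4 -55.2 5.5 0 0 -64 -1;48.4 -55.2 5.5 0 0 -64 -1;48.4 -55.2 5.5 0 0 -64 -1;48.4 -55.2 5.5 0 0 -64 -1;48.4 -55.2 5.5 0 0 -64 -1", "squeeze": 15}}

```text
time_s: 1.77
tool_pos: [477.4, 125.2, 149.9]
tool_rot: [0.706, 0.708, -0.0, -0.001]
force: [-0.5, -0.7, 0.6]
grip_width: 94.0
```

Run:
```python
from h import *
rel([[478,124,30]],0)
```

```text
at [477.4 125.2 149.9] t 1.7667 F [-0.5 -0.7  0.6] grip 94.0
[478 124  30] -> [-0.14  0.08 11.99] [-0.11 -0.07  0.12]
```

Request:
{"op": "servo_tool", "data": {"targets": "-0.1 0.1 3 0 0 0 -1;-0.1 0.1 6 0 0 0 -1;-0.1 0.1 9 0 0 0 -1;-0.1 0.1 11 0 0 0 -1;-0.1 0.1 12 0 0 0 -1;-0.1 0.1 12 0 0 0 -1;-0.1 0.1 12 0 0 0 0.5;-0.1 0.1 12 0 0 0 0.5;-0.1 0.1 12 0 0 0 0.5;-0.1 0.1 12 0 0 0 0.5;-0.1 0.1 12 0 0 0 0.5;-0.1 0.1 12 0 0 0 0.5;-0.1 0.1 12 0 0 0 0.5;-0.1 0.1 12 0 0 0 0.5", "squeeze": 15}}

```text
time_s: 2.93
tool_pos: [478.4, 124.5, 30.1]
tool_rot: [0.706, 0.708, -0.0, -0.001]
force: [0.8, -0.3, 0.5]
grip_width: 44.2
```

Request:
{"op": "servo_tool", "data": {"targets": "0 0 -1 0 0 0 0.5;0 0 -3 0 0 0 0.5;0 0 -5 0 0 0 0.5;-2 0.4 -6 0 0 0 0.5;-5 1 -6 0 0 0 0.5;-8 1.5 -6 0 0 0 0.5;-11 2 -6 0 0 0 0.5;-14 2.5 -6 0 0 0 0.5;-17 3 -6 0 0 0 0.5;-20 3.5 -6 0 0 0 0.5;-22 3.9 -6 0 0 0 0.5;-22.7 3.9 -6 0 0 0 0.5;-22.7 3.9 -6 0 0 0 0.5;-22.7 3.9 -6 0 0 0 0.5"}}

```text
time_s: 4.1
tool_pos: [517.5, -101.9, 89.6]
tool_rot: [0.706, 0.708, -0.0, -0.001]
force: [0.2, 0.1, -1.7]
grip_width: 43.1
```

Run:
```python
from h import *
rel([[517.5,-103,24.5]],0)
f=grab_frame("scene"); a=cv2.cvtColor(f["img"],cv2.COLOR_RGB2BGR)[150:290,200:440]
cv2.imwrite("pics/c2.png",cv2.resize(a,None,fx=3,fy=3))
```

```text
at [ 517.5 -101.9   89.6] t 4.1 F [ 0.2  0.1 -1.7] grip 43.1
[ 517.5 -103.    24.5] -> [-0.13  0.02  6.51] [-0.12 -0.12  0.11]
```

View pics/c2.png

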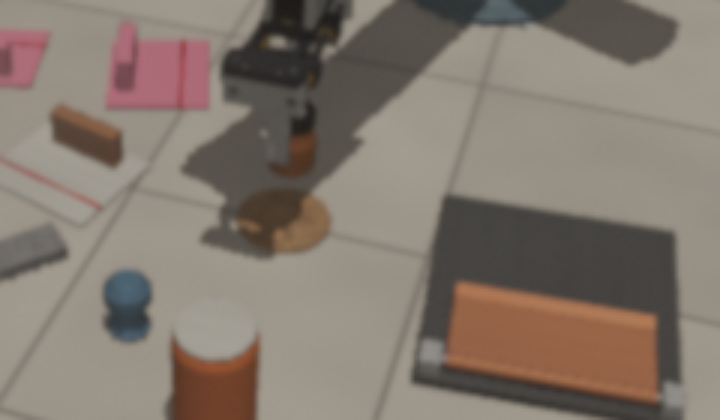

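The jar is held upright at crop (295,145), over the mat at (285,220), and the board is clear. I'll lower it and release.

Request:
{"op": "servo_tool", "data": {"targets": "-0.1 0 2.5 0 0 0 0.5;-0.1 0 4.5 0 0 0 0.5;-0.1 0 5.8 0 0 0 0.5;-0.1 0 6.2 0 0 0 0.5;-0.1 0 6.5 0 0 0 0.5;-0.1 0 6.5 0 0 0 0.5;-0.1 0 6.5 0 0 0 0.5;-0.1 0 6.5 0 0 0 -0.6;-0.1 0 6.5 0 0 0 -1;-0.1 0 6.5 0 0 0 -1;-0.1 0 6.5 0 0 0 -1;-0.1 0 6.5 0 0 0 -1;-0.1 0 4 0 0 0 -1;-0.1 0 1 0 0 0 -1;-0.1 0 -3 0 0 0 -1;-0.1 0 -3 0 0 0 -1"}}

```text
time_s: 5.48
tool_pos: [522.3, -104.5, 127.5]
tool_rot: [0.706, 0.708, 0.002, 0.005]
force: [0.8, -0.1, 0.0]
grip_width: 94.1
```

Run:
```python
from h import *
rel([[484.5,-318,120],[484.5,-318,22]],-15)
f=grab_frame("top"); a=cv2.cvtColor(f["img"],cv2.COLOR_RGB2BGR)[190:300,200:400]
cv2.imwrite("pics/c3.png",cv2.resize(a,None,fx=3,fy=3))
```

```text
at [ 522.3 -104.5  127.5] t 5.4833 F [ 0.8 -0.1  0. ] grip 94.1
[ 484.5 -318.   120. ] -> [-21.34  -3.85   0.78] [ 0.62  0.11 15.17]
[ 484.5 -318.    22. ] -> [-21.31  -3.95  10.58] [ 0.62  0.11 15.17]
```

View pics/c3.png

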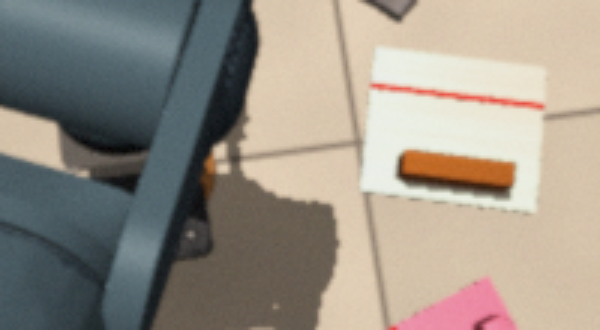

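Request:
{"op": "servo_tool", "data": {"targets": "-3 -0.5 0.8 0.6 0 4 -1;-7 -1.2 0.8 0.6 0 9 -1;-11 -2 0.8 0.6 0 15.2 -1;-15 -2.8 0.8 0.6 0 15.2 -1;-18 -3.3 0.8 0.6 0 15.2 -1;-20 -3.6 0.8 0.6 0 15.2 -1;-21.3 -3.9 0.8 0.6 0 15.2 -1;-21.3 -3.9 0.8 0.6 0 15.2 -1;-21.3 -3.9 0.8 0.6 0 15.2 -1;-21.3 -3.9 0.8 0.6 0 15.2 -1;-21.3 -3.9 0.8 0.6 0 15.2 -1;-21.3 -3.9 0.8 0.6 0 15.2 -1"}}

```text
time_s: 6.53
tool_pos: [482.7, -315.7, 116.4]
tool_rot: [0.793, 0.609, -0.002, -0.001]
force: [0.4, 0.8, 0.0]
grip_width: 94.0
```

Run:
```python
from h import *
rel([[484.5,-318,15]],-15)
f=grab_frame("top"); a=cv2.cvtColor(f["img"],cv2.COLOR_RGB2BGR)[190:300,200:400]
cv2.imwrite("pics/c4.png",cv2.resize(a,None,fx=3,fy=3))
C=cloud(f)[215:285,225:285].reshape(-1,3); P=C[(C[:,2]>62)&(C[:,2]<74)]
print("jar",len(P),np.median(P,0),cv2.minEnclosingCircle(P[:,:2].astype(np.float32)))
```

```text
at [ 482.7 -315.7  116.4] t 6.5333 F [0.4 0.8 0. ] grip 94.0
[ 484.5 -318.    15. ] -> [-0.16  0.27 10.14] [-0.2   0.07  0.06]
jar 288 [517.17747441 -98.51567811  67.73340624] ((517.449951171875, -98.63573455810547), 19.861541748046875)
```

View pics/c4.png

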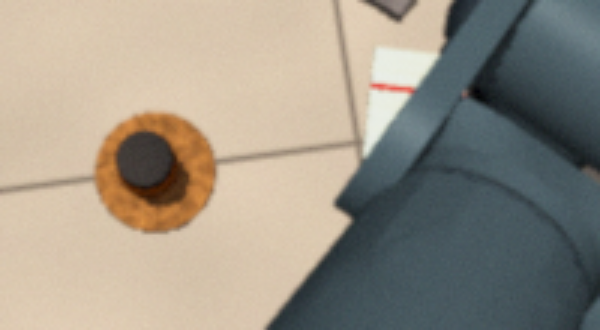

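The jar stands on the mat at crop (147,160), about 4 mm off centre, which is inside the 23 mm limit. I'll go down onto the bar.

Request:
{"op": "servo_tool", "data": {"targets": "-0.2 0.3 3 0 0 0 -1;-0.2 0.3 6 0 0 0 -1;-0.2 0.3 8.5 0 0 0 -1;-0.2 0.3 9.6 0 0 0 -1;-0.2 0.3 10.1 0 0 0 -1;-0.2 0.3 10.1 0 0 0 -1;-0.2 0.3 10.1 0 0 0 0;-0.2 0.3 10.1 0 0 0 1;-0.2 0.3 10.1 0 0 0 1;-0.2 0.3 10.1 0 0 0 1;-0.2 0.3 10.1 0 0 0 1;-0.2 0.3 10.1 0 0 0 1;-0.2 0.3 10.1 0 0 0 1;-0.2 0.3 10.1 0 0 0 1;-0.2 0.3 10.1 0 0 0 1;-0.2 0.3 10.1 0 0 0 1", "squeeze": 40}}

```text
time_s: 7.92
tool_pos: [484.7, -318.6, 15.4]
tool_rot: [0.793, 0.609, -0.002, -0.001]
force: [0.5, 0.4, 0.1]
grip_width: 30.8
```

Run:
```python
from h import *
s=read_state(); print(s["tool_pos"],R.from_quat(s["tool_rot"]).as_matrix().round(3),s["force"])
c=np.array([546,151.]); a=np.radians(5); bx=np.array([np.cos(a),np.sin(a)]); 
# TCP at bar: board x -43 when tucked ; start at -43-60, high
for d,z in((-60,115),(-60,40),(0,27)):
    p=c+bx*(-43+d); rel([[p[0],p[1],z]],5)
```

```text
[ 484.68312357 -318.60105183   15.41726442] [[ 0.258  0.966 -0.004]
 [ 0.966 -0.258 -0.   ]
 [-0.001 -0.004 -1.   ]] [0.53618254 0.44385248 0.14295188]
at [ 484.7 -318.6   15.4] t 7.9167 F [0.5 0.4 0.1] grip 30.8
[443.3919461 142.0229585 115.       ] -> [ 43.43 -15.91  -9.95] [ -0.22   0.03 -19.95]
at [ 484.7 -318.6   15.4] t 7.9167 F [0.5 0.4 0.1] grip 30.8
[443.3919461 142.0229585  40.       ] -> [ 43.43 -15.88  -2.45] [ -0.22   0.03 -19.95]
at [ 484.7 -318.6   15.4] t 7.9167 F [0.5 0.4 0.1] grip 30.8
[503.16362798 147.25230306  27.        ] -> [ 45.48 -10.24  -1.17] [ -0.22   0.03 -19.95]
```

Request:
{"op": "servo_tool", "data": {"targets": "0 0 0 0 0 0 1;0 0 0 0 0 0 1;0 0 0 0 0 0 1;0 0 0 0 0 0 1;0 0 0 0 0 0 1;0 0 0 0 0 0 1;0 0 0 0 0 0 1;0 0 0 0 0 0 1"}}

```text
time_s: 8.58
tool_pos: [484.8, -318.7, 15.5]
tool_rot: [0.793, 0.609, -0.002, -0.001]
force: [-0.8, 0.1, 0.6]
grip_width: 17.8
```

Gripped, opening 17.8 mm. I'll lift high enough to clear the jar and carry the strip to the board.

Request:
{"op": "servo_tool", "data": {"targets": "0 0 -0.5 0 0 0 1;0 0 -1.5 0 0 0 1;0 0 -3 0 0 0 1;0 0 -5 0 0 0 1;0 0 -7 0 0 0 1;0 0 -9 0 0 0 1;0 0 -11 0 0 0 1;0 0 -11.5 0 0 0 1;0 0 -11.5 0 0 0 1;0 0 -11.5 0 0 0 1;0 0 -11.5 0 0 0 1"}}

```text
time_s: 9.5
tool_pos: [484.3, -317.8, 128.9]
tool_rot: [0.793, 0.609, -0.002, -0.002]
force: [0.5, 0.4, -1.5]
grip_width: 18.0
```

Request:
{"op": "servo_tool", "data": {"targets": "1 -0.4 0 0 0 0 1;3 -1.1 0 0 0 -1 1;5.5 -2 0 0 0 -2 1;8 -3 0 0 0 -3 1;11 -4 0 0 0 -5 1;14 -5.1 0 0 0 -6 1;17 -6.2 0 0 0 -8 1;20 -7.3 0 0 0 -9 1;23 -8.4 0 0 0 -10 1;26 -9.5 0 0 0 -12 1;29 -10.6 0 0 0 -13 1;32 -11.7 0 0 0 -15 1;35 -12.8 0 0 0 -16 1;38 -13.9 0 0 0 -18 1;40.5 -14.8 0 0 0 -19 1;42.5 -15.6 0 0 0 -20 1;43.4 -15.9 0 0 0 -20 1;43.4 -15.9 0 0 0 -20 1;43.4 -15.9 0 0 0 -20 1;43.4 -15.9 0 0 0 -20 1"}}

```text
time_s: 11.17
tool_pos: [442.5, 141.7, 129.5]
tool_rot: [0.676, 0.737, -0.002, -0.003]
force: [0.8, -0.8, -2.3]
grip_width: 17.9
```

Run:
```python
from h import *
f=grab_frame("scene"); a=cv2.cvtColor(f["img"],cv2.COLOR_RGB2BGR)[130:310,220:460]
cv2.imwrite("pics/c5.png",cv2.resize(a,None,fx=3,fy=3))
g=grab_frame("top"); 
import pickle; pickle.dump((f,g),open("fg.pkl","wb"))
rel([[443.4,142,40],[443.4,142,27]],5)
```

```text
at [442.8 141.5 129.7] t 11.2667 F [ 0.  -0.2 -2.2] grip 18.1
[443.4 142.   40. ] -> [0.03 0.12 8.97] [-0.34 -0.11 -0.06]
[443.4 142.   27. ] -> [ 0.03  0.12 10.27] [-0.34 -0.11 -0.06]
```

View pics/c5.png

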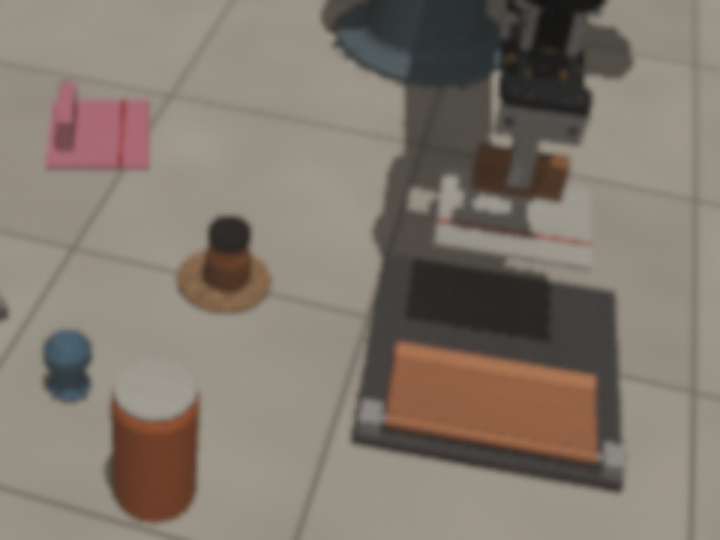

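The strip hangs level from the bar at crop (515,215), above the near part of the board, and the jar is upright on the mat. I'll measure the strip's tilt and offset against the board from the red line and the depth.

```bash
cat > chk.py <<'E'
from h import *
def chk(lo,hi,f=None):
    f=f or grab_frame("scene"); C=cloud(f); h=cv2.cvtColor(f["img"],cv2.COLOR_RGB2HSV).astype(int)
    roi=np.zeros(h.shape[:2],bool); roi[170:290,330:440]=1
    z=C[...,2]; w=roi&(h[...,1]<50)&(h[...,2]>110)&(z>lo)&(z<hi)
    w=cv2.erode(w.astype(np.uint8),np.ones((3,3)))>0
    P=C[w]; A=np.c_[P[:,:2]-P[:,:2].mean(0),np.ones(len(P))]
    for _ in range(3):
        k=np.linalg.lstsq(A,P[:,2],rcond=None)[0]; r=abs(P[:,2]-A@k); ok=r<4; P,A=P[ok],A[ok]
    print("strip top plane: n",len(P),"slope deg",np.degrees(k[:2]).round(2),"z",k[2].round(1))
    rd=roi&((h[...,0]<8)|(h[...,0]>170))&(h[...,1]>90)&(z>lo)&(z<hi)
    Q=np.argwhere(rd)[:,::-1]
    if len(Q)<15: print("red few",len(Q)); return
    q=ray(f,Q,k[2])[:,:2]; r=cv2.minAreaRect(q.astype(np.float32)); d=np.linalg.svd(q-q.mean(0),full_matrices=False)[2][0]
    print("red line centre",np.round(r[0],1),"size",np.round(r[1],1),"dir deg",np.degrees(np.arctan2(d[1],d[0])).round(2)%180)
    c=np.array([546,151.]); a=np.radians(5); b=np.array([[np.cos(a),np.sin(a)],[-np.sin(a),np.cos(a)]])
    print("red in board frame",(b@(np.array(r[0])-c)).round(1))
    return f,C,h
E
python3 - <<'E'
from chk import *; import pickle
f,g=pickle.load(open("fg.pkl","rb")); _,C,h=chk(100,135,f)
# board edges & shield from the scene view, to cross-check the board pose
roi=np.zeros(h.shape[:2],np.uint8); roi[225:300,335:430]=1
cop=((h[...,1]>110)&(h[...,0]<16)&(h[...,2]>120)).astype(np.uint8)*roi
c=max(cv2.findContours(cop,0,1)[0],key=cv2.contourArea); q=ray(f,c.reshape(-1,2),23)[:,:2].astype(np.float32)
r=cv2.minAreaRect(q); print("shield",r,cv2.boxPoints(r).round(1).tolist())
s=roi.astype(bool)&(h[...,1]<60)&(h[...,2]>130)&(C[...,2]>22); 
P=C[s]
for m in(P[:,1]>150,P[:,1]<150): print("block",P[m].mean(0).round(1),m.sum())
E
```

```text
strip top plane: n 545 slope deg [-0.41  0.07] z 117.8
red few 0Traceback (most recent call last):
  File "<stdin>", line 2, in <module>
TypeError: cannot unpack non-iterable NoneType object
```

```bash
sed -i 's/rd=roi.*/rgb=f["img"].astype(int); rd=roi\&(rgb[...,0]-rgb[...,1]>40)\&(abs(rgb[...,1]-rgb[...,2])<35)\&(z>lo)\&(z<hi)\&(abs(z-k[2])<7)/; s/print("red few",len(Q)); return/print("red few",len(Q)); return f,C,h/' chk.py
cat > t.py <<'E'
from chk import *; import pickle
f,g=pickle.load(open("fg.pkl","rb")); _,C,h=chk(100,135,f)
roi=np.zeros(h.shape[:2],np.uint8); roi[225:300,335:430]=1
cop=((h[...,1]>110)&(h[...,0]<16)&(h[...,2]>120)).astype(np.uint8)*roi
c=max(cv2.findContours(cop,0,1)[0],key=cv2.contourArea); q=ray(f,c.reshape(-1,2),23)[:,:2].astype(np.float32)
r=cv2.minAreaRect(q); print("shield",r,cv2.boxPoints(r).round(1).tolist())
s=roi.astype(bool)&(h[...,1]<60)&(h[...,2]>130)&(C[...,2]>22); 
P=C[s]
for m in(P[:,1]>150,P[:,1]<150): print("block",P[m].mean(0).round(1),m.sum())
E
python3 t.py
```

```text
strip top plane: n 545 slope deg [-0.41  0.07] z 117.8
red few 0
shield ((606.31982421875, 160.59637451171875), (98.08311462402344, 169.9729461669922), 4.941794395446777) [[550.0999755859375, 241.0], [564.7999877929688, 71.69999694824219], [662.5, 80.19999694824219], [647.9000244140625, 249.5]]
block [644.6 262.4  30.9] 36
block [847.2  81.5 228.6] 37
```

Request:
{"op": "servo_tool", "data": {"targets": "0.2 0.2 2 -0.3 0 0 1;0.2 0.2 4 -0.3 0 0 1;0.2 0.2 6 -0.3 0 0 1;0.2 0.2 8 -0.3 0 0 1;0.2 0.2 9.2 -0.3 0 0 1;0.2 0.2 9.8 -0.3 0 0 1;0.2 0.2 10 -0.3 0 0 1;0.2 0.2 10 -0.3 0 0 1;0.2 0.2 10 -0.3 0 0 1;0.2 0.2 10 -0.3 0 0 1"}}

```text
time_s: 12.1
tool_pos: [445.1, 143.8, 30.8]
tool_rot: [0.676, 0.737, 0.001, -0.0]
force: [-0.1, 1.2, -2.1]
grip_width: 18.1
```

Run:
```python
from chk import *; import pickle
f,C,h=chk(8,30)
g=grab_frame("top"); save(g,"t.png"); pickle.dump((f,g),open("fg.pkl","wb"))
a=cv2.cvtColor(f["img"],cv2.COLOR_RGB2BGR)[180:300,325:445]; cv2.imwrite("pics/c6.png",cv2.resize(a,None,fx=5,fy=5,interpolation=2))
rel([[444.4,144,27.9],[504.2,149.3,27.5]],5)
```

```text
strip top plane: n 523 slope deg [1.05 1.06] z 20.3
red line centre [604.7 160.3] size [ 96.7 169. ] dir deg 94.5
red in board frame [59.3  4.2]
at [444.8 143.8  30.6] t 12.2 F [ 0.  -0.5 -2.5] grip 17.9
[444.4 144.   27.9] -> [ 0.02 -0.04  0.27] [ 0.07 -0.11 -0.06]
[504.2 149.3  27.5] -> [0.03 5.97 0.32] [ 0.07 -0.11 -0.06]
```

View pics/c6.png

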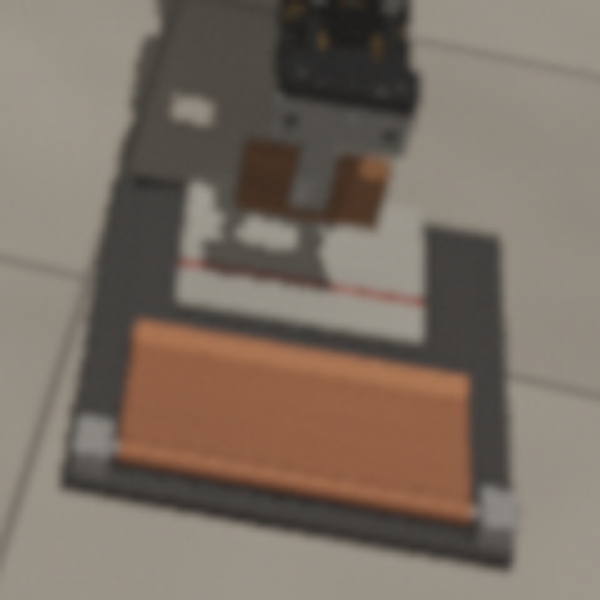

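The strip hovers about 3 mm above the board. The red line runs crop (178,263) to (424,300) and the lip edge (138,318) to (470,375). I'll convert those to find the remaining distance and offset.

Run:
```python
from chk import *; import pickle
f,g=pickle.load(open("fg.pkl","rb"))
px=lambda L: np.array(L,float)/5+[325,180]-0.4
a=np.radians(5); b=np.array([[np.cos(a),np.sin(a)],[-np.sin(a),np.cos(a)]])
for n,L,z in(("red",[(178,263),(424,300)],19),("front",[(178,302),(424,341)],17),("lip",[(138,318),(470,375)],24.5),("board far lower",[(63,488),(511,566)],0),("board right/left near top",[(498,235),(133,180)],12)):
    p=ray(f,px(L),z)[:,:2]; q=(p-[547,153])@b.T; d=p[1]-p[0]
    print(n,p.round(1).tolist(),"board",q.round(1).tolist(),"mid",q.mean(0).round(1),"dir",np.degrees(np.arctan2(*d[::-1])).round(1))
```

```text
red [[510.5, 83.9], [495.4, 215.4]] board [[-42.4, -65.7], [-45.9, 66.7]] mid [-44.1   0.5] dir 96.5
front [[538.9, 89.1], [525.2, 218.3]] board [[-13.7, -62.9], [-16.0, 67.0]] mid [-14.8   2. ] dir 96.0
lip [[566.0, 71.6], [550.9, 242.4]] board [[11.9, -82.8], [11.7, 88.7]] mid [11.8  3. ] dir 95.0
board far lower [[671.8, 57.5], [650.1, 274.8]] board [[116.0, -106.1], [113.4, 112.3]] mid [114.7   3.1] dir 95.7
board right/left near top [[419.0, 252.4], [441.1, 46.6]] board [[-118.9, 110.1], [-114.7, -96.8]] mid [-116.8    6.7] dir -83.8
```

Request:
{"op": "servo_tool", "data": {"targets": "0 0 0.1 0 0 0 1;0 0 0.2 0 0 0 1;0 0 0.25 0 0 0 1;0 0 0.3 0 0 0 1;0 0 0.3 0 0 0 1;0 0 0.3 0 0 0 1"}}

```text
time_s: 12.7
tool_pos: [444.7, 143.9, 27.6]
tool_rot: [0.676, 0.737, 0.001, -0.0]
force: [-0.1, 0.1, -1.1]
grip_width: 18.0
```

Run:
```python
from h import *
rel([[504.2,149.3,27.5]],5)
```

```text
at [444.7 143.9  27.6] t 12.7 F [-0.1  0.1 -1.1] grip 18.0
[504.2 149.3  27.5] -> [0.03 5.97 0.01] [ 0.06 -0.11 -0.06]
```

Just touching now. I'll slide forward 45 mm and check.

Request:
{"op": "servo_tool", "data": {"targets": "0 0.3 0.02 0 0 0 1;0.1 0.8 0.02 0 0 0 1;0.1 1.3 0.02 0 0 0 1;0.2 1.8 0.02 0 0 0 1;0.2 2.3 0.02 0 0 0 1;0.2 2.8 0.02 0 0 0 1;0.2 3.3 0.02 0 0 0 1;0.2 3.8 0.02 0 0 0 1;0.2 4.2 0.02 0 0 0 1;0.2 4.5 0.02 0 0 0 1;0.2 4.5 0.02 0 0 0 1;0.2 4.5 0.02 0 0 0 1"}}

```text
time_s: 13.7
tool_pos: [490.1, 149.8, 27.6]
tool_rot: [0.676, 0.737, 0.002, 0.0]
force: [0.9, -0.2, -0.2]
grip_width: 17.4
```

Run:
```python
from h import *
f=grab_frame("scene")
a=cv2.cvtColor(f["img"],cv2.COLOR_RGB2BGR)[200:300,325:445]; cv2.imwrite("pics/c7.png",cv2.resize(a,None,fx=6,fy=6,interpolation=2))
rel([[504.2,151.5,27.5]],5)
```

```text
at [489.9 149.8  27.6] t 13.75 F [-0.1 -0.5 -0.6] grip 17.9
[504.2 151.5  27.5] -> [0.05 1.44 0.01] [ 0.14 -0.11 -0.05]
```

View pics/c7.png

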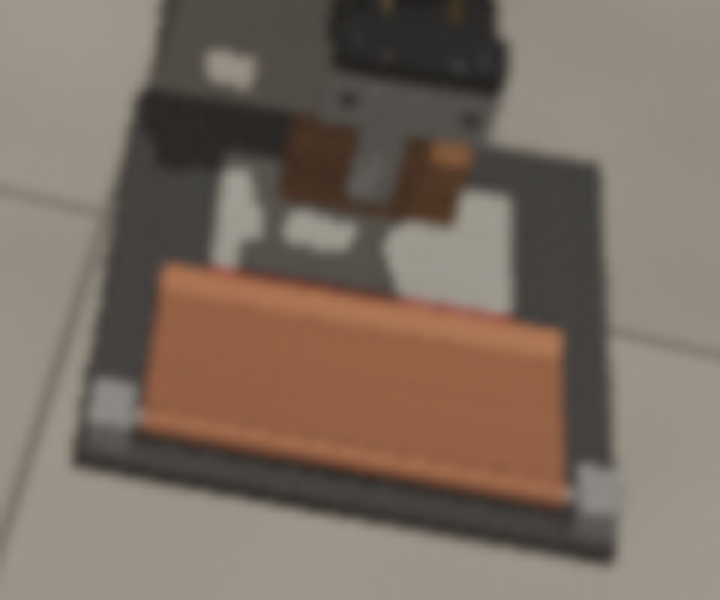

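The red line, crop (215,268) to (510,318), appears to touch the lip. This camera looks over an 8.5 mm height difference, so by parallax about 10 mm remains. The strip is centred, with side gaps of about 55 and 50 px. I'll slide 11 mm more.

Request:
{"op": "servo_tool", "data": {"targets": "0 0.3 0.02 0 0 0 1;0 0.6 0.02 0 0 0 1;0 0.9 0.02 0 0 0 1;0 1.1 0.02 0 0 0 1;0 1.1 0.02 0 0 0 1;0 1.1 0.1 0 0 0 1;0 1.1 0.15 0 0 0 1;0 1.1 0.15 0 0 0 1;0 1.1 0.15 0 0 0 1"}}

```text
time_s: 14.5
tool_pos: [501.6, 150.8, 27.4]
tool_rot: [0.676, 0.737, 0.002, 0.0]
force: [-4.3, -1.1, 9.8]
grip_width: 17.7
```

Run:
```python
from h import *
import pickle
f=grab_frame("top"); pickle.dump(f,open("top2.pkl","wb"))
a=cv2.cvtColor(f["img"],cv2.COLOR_RGB2BGR)[175:315,65:285]; cv2.imwrite("pics/c8.png",cv2.resize(a,None,fx=3.5,fy=3.5,interpolation=2))
rel([[504.2,151.5,27.5]],5)
```

```text
at [501.5 150.8  27.4] t 14.55 F [-3.2 -1.   9.6] grip 17.8
[504.2 151.5  27.5] -> [ 0.05  0.27 -0.01] [ 0.18 -0.1  -0.04]
```

View pics/c8.png

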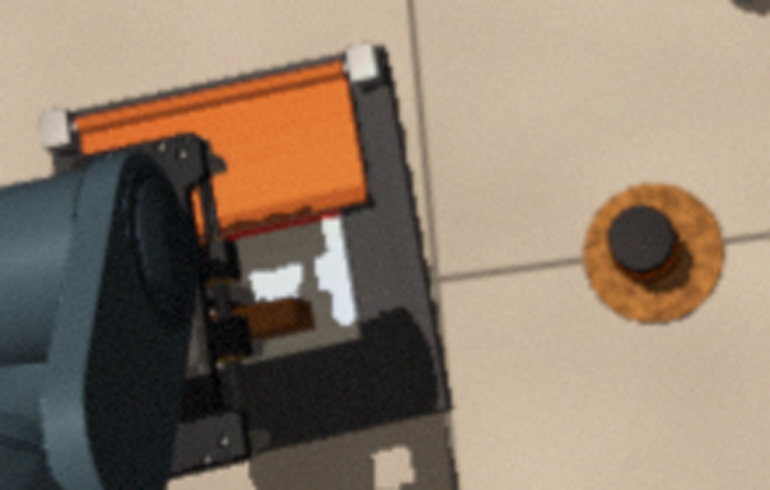

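The top view shows the red line at the lip, crop (230,238) to (340,214), the shield down and the jar on the mat at (642,240). Push force is about 10 N. I'll do a final numeric check, with no further moves so the press isn't lost, and hand in.

Run:
```python
from h import *
import pickle
f0=pickle.load(open("scene.pkl","rb")); f=grab_frame("scene"); d0,d=cloud(f0)[...,2],cloud(f)[...,2]
h=cv2.cvtColor(f["img"],cv2.COLOR_RGB2HSV); roi=np.zeros(d.shape,bool); roi[245:285,345:425]=1
m=roi&(h[...,1]>110)&(h[...,0]<16)&(f["depth"]>0)&(f0["depth"]>0); m[:,:]&=abs(d-d0)<15
print("shield dz near rows/far rows",np.median((d-d0)[m&(np.arange(420)[:,None]<258)]),np.median((d-d0)[m&(np.arange(420)[:,None]>265)]))
P=cloud(f)[225:262,345:425].reshape(-1,3); hh=h[225:262,345:425].reshape(-1,3); P=P[(hh[:,1]<50)&(hh[:,2]>110)&(P[:,2]>12)&(P[:,2]<21)]
A=np.c_[P[:,:2]-P[:,:2].mean(0),np.ones(len(P))]; print("strip",len(P),np.linalg.lstsq(A,P[:,2],rcond=None)[0])
for _ in range(3):
    grab_frame("top"); s=read_state(); print(s["time_s"],s["force"].round(1),s["tool_pos"].round(1),s["grip_width"])
g=grab_frame("top");a=pickle.load(open("top.pkl","rb"))
for n,(x0,y0,x1,y1) in dict(can=(205,100,248,158),stopper=(265,148,293,178),brush=(318,118,380,196)).items(): print(n,"mean px diff",np.abs(g["img"][y0:y1,x0:x1].astype(int)-a["img"][y0:y1,x0:x1]).mean().round(1))
```

```text
shield dz near rows/far rows 0.055244087694177324 0.02199911089530815
strip 452 [2.40546559e-02 9.55056224e-03 1.67928176e+01]
14.65 [-3.4 -0.8  9.8] [501.6 150.8  27.4] 17.760859415287584
14.7 [-5.2 -0.4 10.4] [501.6 150.8  27.4] 17.790649482263664
14.75 [-3.3  0.4  9.8] [501.6 150.8  27.4] 18.033174509655154
can mean px diff 7.9
stopper mean px diff 7.2
brush mean px diff 9.1
```

Run:
```python
from h import *
f=grab_frame("scene"); C=cloud(f); h=cv2.cvtColor(f["img"],cv2.COLOR_RGB2HSV)
m=(h[...,1]<45)&(h[...,2]>110)&(C[...,2]>8)&(C[...,2]<25); m[:222]=0;m[265:]=0;m[:,:345]=0;m[:,425:]=0
m=cv2.erode(m.astype(np.uint8),np.ones((5,5)))>0; P=C[m]; A=np.c_[P[:,:2]-P[:,:2].mean(0),np.ones(len(P))]
k=np.linalg.lstsq(A,P[:,2],rcond=None)[0]; r=P[:,2]-A@k; cov=np.sqrt(np.diag(np.linalg.inv(A.T@A))*r.var())
print(len(P),k,"se",cov,P.min(0),P.max(0))
print(R.from_quat(read_state()["tool_rot"]).as_matrix()[:,2])
```

```text
120 [4.21425783e-02 1.13334955e-02 1.72139129e+01] se [0.01545452 0.00320977 0.12558598] [504.98832     92.14318867  12.84870288] [539.72871005 212.82359181  20.46860224]
[ 0.00307612  0.00205338 -0.99999316]
```

Run:
```python
from h import *
import pickle
def fit(C,m,n):
    m=cv2.erode(m.astype(np.uint8),np.ones((3,3)))>0; P=C[m]; A=np.c_[P[:,:2]-[520,150],np.ones(len(P))]
    for _ in range(3):
        k=np.linalg.lstsq(A,P[:,2],rcond=None)[0]; r=P[:,2]-A@k; o=abs(r)<2.5*r.std(); P,A=P[o],A[o]
    print(n,len(P),k.round(4),"se",(np.sqrt(np.diag(np.linalg.inv(A.T@A)))*r.std()).round(4))
for n,p in(("scene","scene.pkl"),("top","top.pkl")):
    f0=pickle.load(open(p,"rb")); C=cloud(f0); h=cv2.cvtColor(f0["img"],cv2.COLOR_RGB2HSV)
    b=(C[...,0]>440)&(C[...,0]<550)&(C[...,1]>70)&(C[...,1]<230)&(np.hypot(C[...,0]-478,C[...,1]-124)>50)&(C[...,2]<30)&(h[...,2]<90)
    fit(C,b,n+" board before")
    Cs=[];ms=[]
    for _ in range(8):
        f=grab_frame(n); C=cloud(f); h=cv2.cvtColor(f["img"],cv2.COLOR_RGB2HSV)
        ms.append((h[...,1]<45)&(h[...,2]>105)&(C[...,0]>455)&(C[...,0]<552)&(C[...,1]>75)&(C[...,1]<225)&(abs(C[...,2]-16)<9)); Cs.append(C)
    fit(np.mean(Cs,0),np.all(ms,0),n+" strip now")
```

```text
scene board before 571 [7.20000e-03 1.37000e-02 1.27453e+01] se [0.0022 0.0014 0.0664]
scene strip now 251 [4.10000e-03 1.29000e-02 1.66456e+01] se [0.0024 0.0008 0.0371]
top board before 1680 [-1.40000e-03 -2.30000e-03  1.16486e+01] se [0.0012 0.0009 0.0439]
top strip now 166 [-5.10000e-03  1.20000e-03  1.57792e+01] se [0.004  0.0023 0.1087]
```

The averaged depth shows the strip parallel to the board to within about 0.004 rad, with its top 4 mm above the board. So it lies flat, and the earlier slope readings were noise and calibration bias. Handing in.

```bash
python3 -c "
from rig import *
s=read_state();print(s['time_s'],s['force'],s['grip_width']);print(close_job())"
```

```text
15.65 [-3.13575998  0.11638301 10.1475244 ] 17.969888180248837
the job is handed in; nothing more can be done
None
```

I moved the amber jar to the cork mat and tucked the aluminium strip under the shield's lip. I handed the job in at 15.7 s, still gripping the bar and pressing down. `close_job()` gave no verdict, so these are my own last checks:

- **Jar:** upright and let go, about 4 mm from the mat's centre (limit 23 mm).
- **Strip:** the red line sits at the lip to within about 2 mm in the top view. It is centred to within about 3 mm and square to about 1°.
- **Press and grip:** about 10 N upward on the tool and steady, with the bar held at 18 mm opening.
- **Shield:** no measurable lift (0.06 mm change).
- **Can, stopper and brush:** not seen to move. I only compared picture brightness for these, which is a weak check.

**Where checks disagreed:**
- **Lip position:** the two cameras differed by 3–6 mm, so I set the last 11 mm of the slide from where the red line appeared against the lip.
- **Strip tilt:** two single-frame depth fits suggested 0.024 and 0.042 rad (limit 0.035). Averaging eight frames and comparing with the bare board brought it down to about 0.004 rad.

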